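# Fold down the hook and hang up the round cutter

### The job

Fold the hook on the little wooden utensil stand down until it is level, then hang the round cookie cutter on it by the steel bracket under its knob, and let go so that it hangs still. Leave the square cutter where it stands.

Things in the scene. Friction and masses are not known exactly. Their poses are not given: they have to be found in the camera images.
- stand: Wooden utensil stand, fixed; origin on the table top, z up. In its frame (mm): foot x -60..100, y +-90, 16 high; upright panel x -55..-37, y +-90, top edge z 185. The hook is on the panel's +x face (away from the robot) at y 0, on a pin along y at x -25, z 165. Hook bar: 110 long from the pin, 12 wide, 10 thick, with a 15 mm lip at its end.
- hook (a joint): Hook angle: 1.57 folded up (bar upright, end at stand z 275, lip pointing back over the panel to x -45); 0 level (stop): bar along stand +x, end at x 85, upper face z 170, lip up at x 75..85, top z 185. Lightly stiff: near upright it stays put; pushed from behind the panel towards +x, more than 0.6 rad from upright, it falls to the stop by its weight (80 g).
- round_knob (a point): Centre of the wooden knob (24 mm across, 45 high) of the round cutter, 116.5 above its foot: steel ring 72 across, 30 high, flat strap bracket over it, knob on top; about 160 g. z up; x points through the bracket's opening: strap 14 wide along x, opening 64 wide along y; the top bar's underside is 26.5 below the knob's centre, 60 above the ring. Same either way round.
- square_knob (a point): Centre of the knob of the square cutter, a bystander with the same bracket and knob but a square 70 mm steel cutting edge. It stays where it is.
Not all that is in view belongs to the job. Several things have the shape of the stand; the one meant has the colours described above.

How it is judged:
On the way:
1. the hook is folded down, within about 9 degrees of level, with the round cutter not yet on it (value of joint hook below 0.15 rad and not (x of round_knob in the frame of stand between -0.005 and 0.08 m and y of round_knob in the frame of stand between -0.03 and 0.03 m and z of round_knob in the frame of stand between 0.182 and 0.208 m)), for 0.2 s.
At the end, for the whole second after the job is handed in: The hook is level (within 9 degrees); the round cutter hangs on it by its bracket, released: knob over the bar (30 mm sideways) between panel and lip, its centre 182 to 208 mm high, upright within 15 degrees, at rest (under 50 mm/s). The square cutter has moved no more than 30 mm (value of joint hook below 0.15 rad and x of round_knob in the frame of stand between -0.005 and 0.08 m and y of round_knob in the frame of stand between -0.03 and 0.03 m and z of round_knob in the frame of stand between 0.182 and 0.208 m and angle between round_knob's own z axis and vertical below 0.26 rad and linear speed of round_cutter below 0.05 m/s and contact force between round_cutter and stand above 0.3 N); the robot touches nothing.
It fails at once if the square cutter is moved by more than 30 mm (distance of square_knob from where it was at the start of the episode above 0.03 m).
It also fails if it takes over 54 s, if anything falls off the work surface, if the arm or the gripper's body presses on something with over 40 N, if the wrist force passes 120 N, or if a joint passes its speed limit or range.

### The arm

A 6-joint arm with a two-finger parallel gripper is mounted at the origin on the work surface. World frame = base frame: x ahead of the robot, y to its left, z up, the work surface at z = 0. Lengths are in m, angles in rad, forces in N, time in s.
With the tool pointing down it reaches from about 0.4 to 0.825 m from the base axis. Payload 7 kg.
Tool frame: the origin (TCP) lies on the centre line of the jaws, within the pads' length; the fingertips stand 25 mm ahead of it and the grasp point (between the pads) lies 6 mm ahead of it; z points along the fingers, y is the line along which they close (so a half turn about z gives the same grasp; the last joint's range is limited). The gripper opens to 88 mm and grips with 3 to 60 N. Pads are 19 mm wide; open, the fingers measure 130 mm over their backs; the gripper's body (78 mm by 193 mm) begins 47 mm behind the grasp point.
Start: joints at [1.547, 0.359, 0.012, 0, -1.224, -0.288], TCP at [0.207, 0.642, 0.252] pointing down, gripper open.
Joint ranges: [-3.07, 3.07], [-1.43, 2.12], [-1.02, 1.25], [-3.03, 1.67], [-3.05, -0], [-3.03, 3.03]. Speed limits (rad/s): [2.39, 2.39, 3.01, 3.14, 3.14, 3.14].

### API

Orientations are given as a rotation vector (axis times angle).
In Python, from plant import robot gives the robot as it stands.
- The arm moves only by the tool apply_moves, never from a script. Its argument "motion" is one flat list of numbers, 7 for each row, row after row: the shift along the world's x, y, z in mm, then the turn, a rotation vector about the world's x, y, z in rad, then the finger opening in mm, from 0 to 87.6. In form: [tx, ty, tz, ax, ay, az, fingers, tx, ty, tz, ax, ay, az, fingers, ...]. A call has 1 to 8 rows; each row shifts and turns the commanded pose from where the row before left it; what a row does not reach is not made up. A row lasts 1/8 s, in which the tool goes at most 62.5 mm and 10.7 degrees, less where a joint would pass 70% of its speed; a pose out of reach is approached as far as the arm can. A call with a gripper value outside its range is refused whole. The fingers move at their own pace and stop on an object; "grip_force" is the grip in N (left out, the last holds). Time passes only in rows, so rows that do not move let the fingers close. It gives the time, the measured TCP pose, the force, the opening and the grip force at its end, in the units of the state.
- robot.sense(): the state, without advancing time (a new reading comes with each control period).
- robot.grab_frame(name): name is "scene" or "top" or "wrist"; returns (picture, depth): 480x640x3 uint8, blue, green, red; 480x640 float32, m along the optical axis (not along the pixel's ray), 0 where there is no reading.
- robot.camera_params(name): a dict with "fx", "fy", "cx", "cy" (pixels), "cam_to_world" (4x4, takes a point from camera to world coordinates); the wrist camera has in their place "mount" (4x4, takes a point from camera to tool coordinates, whose origin is the TCP and whose axes are the flange's). Camera axes: x right, y up, looking along -z (the intrinsics and any distortion apply to the point x, -y, -z); pixel columns grow to the right and rows downward; lengths in m; the calibration is good to about 2 mm. A picture is of the moment at which its call begins: read the wrist's pose just before it. camera_params takes no time and is no camera call.
- robot.job_done(): hands the job in; it is judged then, once.
The state is a dict: "clock": time; "joints": joint angles; "joint_velocities": joint speeds; "tau": joint torques, N m; "ee_pos": TCP position; "tool_rot": TCP orientation; "ft_force": force on the tool from outside, world axes, zero at the start; "ft_torque": the same for the moment, N m; "opening": opening from 0.0 (shut) to 1.0 (fully open); "gripper_force": force on a finger pad.
Only numpy, scipy, OpenCV 4.12 (cv2) and the standard library are available. Lean on these libraries where they do the work, as an engineer would, in place of code of your own. Each camera call takes 0.05 s, during which the arm holds its last target. There are 200 camera calls.

## Working session

There is one attempt and no reset: what is moved stays moved. The work goes in short steps, Python scripts to look and compute and a tool call to move; the robot and the scene stay as the last step left them, time stands still between calls to the robot, and variables do not carry over. Pictures are saved under pics/ and viewed, at most 10 in all, crops included, and the job is handed in when it is done.

Besides the shell and the picture viewer there is one more tool, called after "Call:" by a JSON object that holds its "name" and its "arguments". apply_moves: Moves the arm, as the interface text tells. Its arguments: {"type":"object","properties":{"motion":{"type":"array","items":{"type":"number"}},"grip_force":{"type":"number"}},"required":["motion"]}

```bash
mkdir -p pics; ls
cat > h.py <<'E'
import numpy as np, cv2
from plant import robot
def snap(n):
    s=robot.sense(); im,d=robot.grab_frame(n); p=robot.camera_params(n)
    if n=="wrist":
        T=np.eye(4); T[:3,:3]=cv2.Rodrigues(np.array(s["tool_rot"],float))[0] if np.size(s["tool_rot"])==3 else np.array(s["tool_rot"]); T[:3,3]=s["ee_pos"]
        M=T@np.array(p["mount"])
    else: M=np.array(p["cam_to_world"])
    return im,d,p,M
def cloud(d,p,M):
    v,u=np.mgrid[:480,:640]
    P=np.stack([(u-p["cx"])/p["fx"]*d,-(v-p["cy"])/p["fy"]*d,-d],-1)
    W=P@M[:3,:3].T+M[:3,3]; W[d==0]=np.nan
    return W
E
python3 - <<'E'
from h import *
s=robot.sense(); print({k:np.round(v,3) if not isinstance(v,dict) else v for k,v in s.items()})
ims=[]
for n in("scene","top"):
    im,d,p,M=snap(n); np.savez("/tmp/%s.npz"%n,im=im,d=d,M=M,k=[p["fx"],p["fy"],p["cx"],p["cy"]]); cv2.imwrite("pics/%s.png"%n,im); print({k:v for k,v in p.items() if k!="cam_to_world"},np.round(M,3).tolist())
E
```

```text
pics
{'clock': np.float64(0.0), 'joints': array([ 1.547,  0.359,  0.011, -0.   , -1.224, -0.288]), 'joint_velocities': array([-0.001, -0.001,  0.001, -0.   , -0.002, -0.001]), 'tau': array([-0.0000e+00, -5.8272e+01,  2.9305e+01,  6.9970e+00,  7.0000e-03,
       -0.0000e+00]), 'ee_pos': array([0.207, 0.642, 0.251]), 'tool_rot': array([ 3.102, -0.488, -0.   ]), 'ft_force': array([-0.891,  0.398, -0.166]), 'ft_torque': array([-0.008, -0.035, -0.054]), 'gripper_force': np.float64(0.0), 'opening': np.float64(0.997)}
{'fx': 469.68013819643846, 'fy': 469.68013819643846, 'cx': 315.01317168183897, 'cy': 233.98307762022813} [[0.68, -0.621, 0.389, 0.744], [0.733, 0.581, -0.354, -0.194], [-0.006, 0.526, 0.851, 0.746], [0.0, 0.0, 0.0, 1.0]]
{'fx': 603.6956340673878, 'fy': 603.6956340673878, 'cx': 311.8014297147506, 'cy': 238.2487663546259} [[-0.019, 0.998, -0.063, 0.372], [-1.0, -0.019, 0.005, 0.07], [0.003, 0.063, 0.998, 1.18], [0.0, 0.0, 0.0, 1.0]]
```

View pics/scene.png

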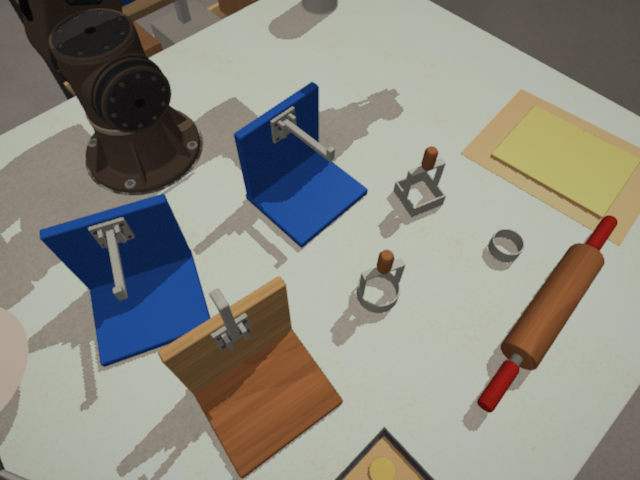

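View pics/top.png

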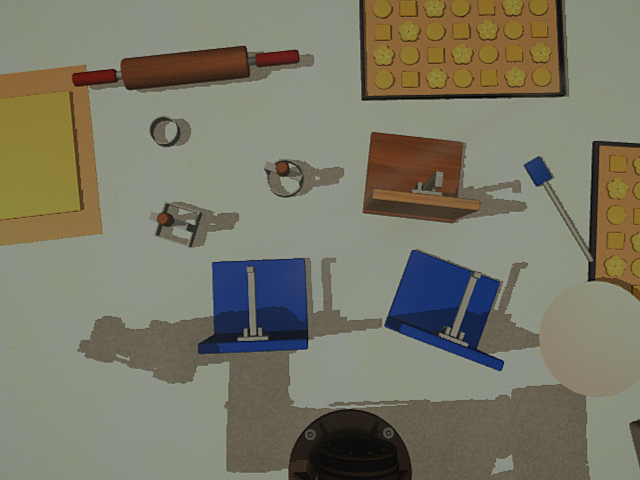

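The scene view shows the wooden stand at about (250,380) with its hook upright, and two blue look-alikes at (130,280) and (300,175). The round cutter has its knob at (385,262) and the square cutter at (430,158). A loose ring sits at (505,245). In the top view the wooden stand is at (415,180), the round knob at (282,168) and the square knob at (163,218).

Candidates (scene pixels):
- **Stand:** wooden (250,380) or blue (130,280) / (300,175). I choose the wooden one.
- **Cutter:** round ring (378,290), square (420,190) or bare ring (505,245). I choose (378,290).

Run:
```python
from h import *
def load(n):
    z=np.load("/tmp/%s.npz"%n); p=dict(zip(("fx","fy","cx","cy"),z["k"])); return z["im"],cloud(z["d"],p,z["M"])
for n,rois in(("scene",dict(stand=(150,270,350,475),rnd=(345,240,415,320),sq=(385,140,455,220))),("top",dict(stand=(355,125,485,228),rnd=(255,150,312,205),sq=(145,195,210,250)))):
    im,W=load(n); hsv=cv2.cvtColor(im,cv2.COLOR_BGR2HSV)
    for k,(a,b,c,d) in rois.items():
        w=W[b:d,a:c].reshape(-1,3); h=hsv[b:d,a:c].reshape(-1,3)
        wood=(h[:,1]>90)&(h[:,0]<25)
        if k=="stand":
            m=wood&(np.abs(w[:,2]-.016)<.008); t=wood&(np.abs(w[:,2]-.185)<.005)
            for nm,q in(("foot",m),("edge",t)):
                x=w[q]; r=cv2.minAreaRect(x[:,:2].astype(np.float32)*1000); print(n,nm,q.sum(),np.median(x[:,2]),r,np.round(cv2.boxPoints(r)).tolist())
            g=(h[:,1]<60)&(w[:,2]>.2); x=w[g]; print(n,"hook",g.sum(),np.nanmin(x,0),np.nanmax(x,0),np.nanmedian(x,0))
        else:
            m=wood&(w[:,2]>.1); x=w[m]; print(n,k,"knob",m.sum(),x.min(0),x.max(0),np.median(x,0))
            for lo,hi in((.02,.034),(.075,.1)):
                g=(w[:,2]>lo)&(w[:,2]<hi)&~wood; x=w[g]; r=cv2.minAreaRect(x[:,:2].astype(np.float32)*1000); print("   z",lo,hi,g.sum(),r)
im,_=load("scene"); cv2.imwrite("pics/crop.png",cv2.resize(im[130:480,150:460],None,fx=1.7,fy=1.7,interpolation=2))
```

```text
scene foot 11405 0.015701844471646687 ((614.8740844726562, -143.52438354492188), (178.2147216796875, 222.0037078857422), 82.56890106201172) [[493.0, -218.0], [713.0, -246.0], [736.0, -70.0], [516.0, -41.0]]
scene edge 1703 0.18447713306718416 ((498.85968017578125, -128.61688232421875), (177.9454345703125, 18.01616859436035), 82.208984375) [[478.0, -216.0], [496.0, -218.0], [520.0, -42.0], [502.0, -39.0]]
scene hook 468 [ 0.50473425 -0.13723443  0.20028953] [ 0.53000978 -0.12296227  0.27743576] [ 0.52551115 -0.131445    0.27181573]
scene rnd knob 288 [0.55565305 0.10118533 0.10151173] [0.57646069 0.12069108 0.14095981] [0.56787521 0.10655239 0.13175582]
   z 0.02 0.034 271 ((566.4862060546875, 111.41622924804688), (70.72057342529297, 68.07701873779297), 39.7578010559082)
   z 0.075 0.1 311 ((564.9923095703125, 113.3585205078125), (70.57743835449219, 15.011589050292969), 69.54373168945312)
scene sq knob 253 [0.46919925 0.30836098 0.10014932] [0.4905175  0.32734009 0.1406616 ] [0.48151788 0.31377383 0.12714425]
   z 0.02 0.034 424 ((478.92730712890625, 321.5535583496094), (72.5485534667
[... 719 characters left out ...]
5171592 0.10466011 0.10762406] [0.57502502 0.12577922 0.14508076] [0.56092003 0.11511268 0.13743336]
   z 0.02 0.034 177 ((562.159423828125, 114.5501937866211), (67.97172546386719, 71.21670532226562), 60.07033157348633)
   z 0.075 0.1 215 ((563.208251953125, 115.82101440429688), (70.18358612060547, 14.904583930969238), 69.06092071533203)
top sq knob 168 [0.46582058 0.31212224 0.10308577] [0.48730808 0.33317926 0.14377069] [0.47598358 0.32002293 0.13711437]
   z 0.02 0.034 264 ((477.1444396972656, 324.3020935058594), (71.94986724853516, 69.99746704101562), 71.66401672363281)
   z 0.075 0.1 186 ((477.09295654296875, 323.9391784667969), (71.07350158691406, 13.93752670288086), 71.85379028320312)
```

View pics/crop.png

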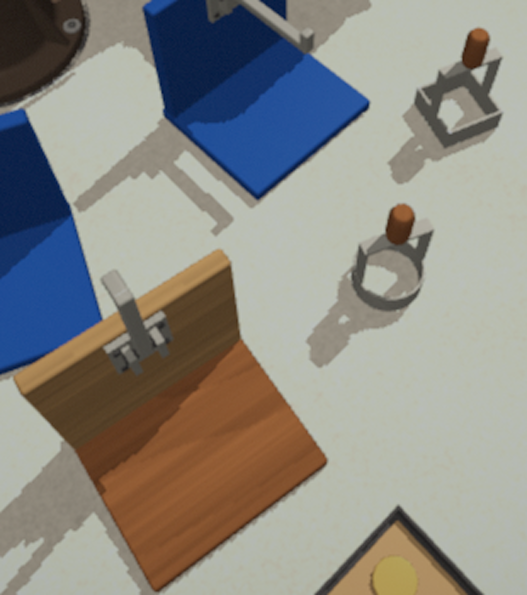

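The crop confirms the wooden stand with its grey hook upright, and the round cutter's ring beside it. Both cameras agree to about 3 mm. In world coordinates (mm):
- **Stand:** origin near (543,-133), yaw -7.6°.
- **Round knob:** near (564,114), cutter yaw about -20.7°.

I'm moving behind the panel with the fingers closed.

Call:
{"name": "apply_moves", "arguments": {"motion": [20, -45, 0, 0, 0, 0.0225, 0, 20, -45, 0, 0, 0, 0.0225, 0, 20, -45, 0, 0, 0, 0.0225, 0, 20, -45, 0, 0, 0, 0.0225, 0, 20, -45, 0, 0, 0, 0.0225, 0, 20, -45, 0, 0, 0, 0.0225, 0, 20, -45, 0, 0, 0, 0.0225, 0, 20, -45, 0, 0, 0, 0.0225, 0]}}

```text
clock: 1.1
ee_pos: [0.3673, 0.2808, 0.2515]
tool_rot: [3.135, -0.205, -0.0]
ft_force: [1.3, 0.2, 0.5]
opening: 0.153
gripper_force: 0.0
```

Call:
{"name": "apply_moves", "arguments": {"motion": [13, -50, 0, 0, 0, 0, 0, 13, -50, 0, 0, 0, 0, 0, 13, -50, 0, 0, 0, 0, 0, 13, -50, 0, 0, 0, 0, 0, 13, -50, 0, 0, 0, 0, 0, 13, -50, 0, 0, 0, 0, 0, 13, -50, 0, 0, 0, 0, 0, 0, 0, 0, 0, 0, 0, 0]}}

```text
clock: 2.1
ee_pos: [0.458, -0.0705, 0.251]
tool_rot: [3.134, -0.215, -0.002]
ft_force: [-0.5, -0.0, -0.2]
opening: 0.006
gripper_force: 0.0
```

Call:
{"name": "apply_moves", "arguments": {"motion": [6, -27, 0, 0, 0, 0, 0, 0, -26, 0, 0, 0, 0, 0, 0, 0, 0, 0, 0, 0, 0]}}

```text
clock: 2.48
ee_pos: [0.4637, -0.121, 0.2512]
tool_rot: [3.135, -0.209, -0.001]
ft_force: [-0.0, 0.2, 0.8]
opening: 0.005
gripper_force: 0.0
```

Call:
{"name": "apply_moves", "arguments": {"motion": [14, -2, 0, 0, 0, 0, 0, 14, -2, 0, 0, 0, 0, 0, 14, -2, 0, 0, 0, 0, 0, 14, -2, 0, 0, 0, 0, 0, 14, -2, 0, 0, 0, 0, 0, 14, -2, 0, 0, 0, 0, 0, 14, -1, 0, 0, 0, 0, 0, 14, -1, 0, 0, 0, 0, 0]}}

```text
clock: 3.48
ee_pos: [0.5771, -0.1347, 0.2516]
tool_rot: [3.135, -0.207, 0.0]
ft_force: [-0.3, 0.4, 0.1]
opening: 0.005
gripper_force: 0.0
```

Run:
```python
from h import *
im,d,p,M=snap("scene"); cv2.imwrite("pics/s2.png",im[130:480,100:500]); print(robot.sense()["joints"])
```

```text
[ 1.00259915e-01  2.26367223e-01 -1.74197887e-01  5.16104457e-04
 -1.16995802e+00  1.33876219e+00]
```

View pics/s2.png

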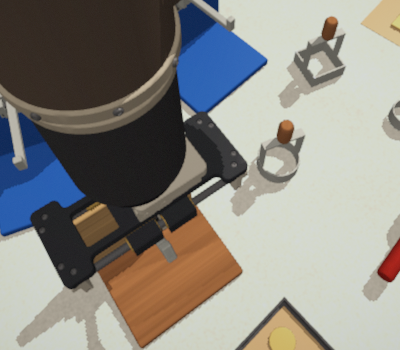

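The hook now lies down over the foot, with its end at crop (168,248). I'm going above the round cutter and will check both from there.

Call:
{"name": "apply_moves", "arguments": {"motion": [-2, 40, 0, 0, 0, -0.04, 87, -2, 40, 0, 0, 0, -0.04, 87, -2, 40, 0, 0, 0, -0.04, 87, -2, 40, 0, 0, 0, -0.04, 87, -2, 40, 0, 0, 0, -0.04, 87, -2, 40, 0, 0, 0, -0.03, 87, -1, 9, 0, 0, 0, 0, 87, 0, 0, 0, 0, 0, 0, 87]}}

```text
clock: 4.53
ee_pos: [0.563, 0.1148, 0.2515]
tool_rot: [3.091, -0.563, -0.0]
ft_force: [0.6, 0.1, 0.2]
opening: 0.855
gripper_force: 0.0
```

Run:
```python
from h import *
for n in("top","scene","wrist"):
    im,d,p,M=snap(n); W=cloud(d,p,M); hsv=cv2.cvtColor(im,cv2.COLOR_BGR2HSV); cv2.imwrite("pics/3%s.png"%n,im)
    near=lambda x,y,r:np.hypot(W[...,0]-x,W[...,1]-y)<r
    k=near(.564,.114,.04)&(W[...,2]>.1)&(W[...,2]<.15)&(hsv[...,1]>90)&(hsv[...,0]<25)
    x=W[k]; print(n,"knob",k.sum(),*(np.round([x.min(0),x.max(0)],4).tolist() if len(x) else[]))
    b=near(.564,.114,.045)&(W[...,2]>.06)&(W[...,2]<.098)&(hsv[...,1]<90)
    x=W[b]
    if len(x)>9: print(" bar",cv2.minAreaRect(x[:,:2].astype(np.float32)*1000))
    S=np.array([.543,-.133]); a=np.radians(-7.6); R=np.array([[np.cos(a),np.sin(a)],[-np.sin(a),np.cos(a)]])
    q=(W[...,:2]-S)@R.T
    hk=(np.abs(q[...,1])<.025)&(q[...,0]>-.02)&(q[...,0]<.11)&(W[...,2]>.1)&(W[...,2]<.3)
    z=np.c_[q[hk],W[hk][:,2]]
    if len(z)>9: print(" hook",hk.sum(),np.round([z.min(0),z.max(0)],4).tolist(), [np.round(np.median(z[abs(z[:,0]-c)<.01],0),4).tolist() for c in(.02,.05,.08)])
```

```text
top knob 46 [0.5514, 0.1065, 0.107] [0.5682, 0.1243, 0.1422]
 bar ((561.4971923828125, 123.21574401855469), (56.77156066894531, 5.610997200012207), 69.65022277832031)
 hook 494 [[-0.0199, -0.0132, 0.1569], [0.0831, 0.017, 0.1891]] [[0.0198, 0.0027, 0.1705], [0.0498, 0.0028, 0.1699], [0.0756, 0.0033, 0.182]]
scene knob 286 [0.5548, 0.1011, 0.1007] [0.5765, 0.12, 0.1409]
 bar ((565.31884765625, 113.48495483398438), (71.10425567626953, 15.935823440551758), 68.77220916748047)
 hook 984 [[-0.0199, -0.0153, 0.1448], [0.0859, 0.0145, 0.1867]] [[0.0199, -0.0003, 0.1695], [0.0498, -0.0001, 0.1695], [0.0815, -0.0005, 0.183]]
wrist knob 1247 [0.5554, 0.1021, 0.1073] [0.5774, 0.1244, 0.1424]
 bar ((565.3453979492188, 113.96144104003906), (70.00135040283203, 14.554513931274414), 68.92833709716797)
```

View pics/3wrist.png

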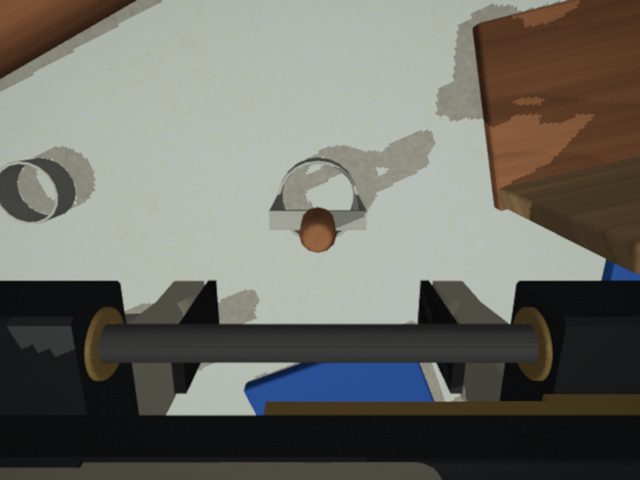

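The wrist view shows the knob at (318,230) centred between the fingers, with the bracket bar square to them. The depth data put the hook level at z 170 mm. I'll descend and grip.

Call:
{"name": "apply_moves", "arguments": {"motion": [2.5, -1, -30, 0, 0, 0, 87, 0, 0, -30, 0, 0, 0, 87, 0, 0, -30, 0, 0, 0, 87, 0, 0, -25, 0, 0, 0, 87, 0, 0, -12, 0, 0, 0, 87, 0, 0, 0, 0, 0, 0, 87, 0, 0, 0, 0, 0, 0, 10, 0, 0, 0, 0, 0, 0, 10], "grip_force": 25}}

```text
clock: 5.68
ee_pos: [0.5661, 0.1136, 0.1256]
tool_rot: [-3.089, 0.565, -0.002]
ft_force: [-0.3, -0.4, 0.1]
opening: 0.828
gripper_force: 0.0
```

Call:
{"name": "apply_moves", "arguments": {"motion": [0, 0, 0, 0, 0, 0, 10, 0, 0, 0, 0, 0, 0, 10, 0, 0, 0, 0, 0, 0, 10, 0, 0, 0, 0, 0, 0, 10, 0, 0, 0, 0, 0, 0, 10]}}

```text
clock: 6.3
ee_pos: [0.5656, 0.1134, 0.1245]
tool_rot: [3.09, -0.565, -0.0]
ft_force: [-0.6, -0.6, 0.6]
opening: 0.265
gripper_force: 25.0
```

Call:
{"name": "apply_moves", "arguments": {"motion": [0, 0, 20, 0, 0, 0, 10, 0, 0, 30, 0, 0, 0, 10, 0, 0, 30, 0, 0, 0, 10, 10, 0, 22, 0, 0, 0, 10, 26, 0, 10, 0, 0, 0.05, 10, 30, 0, 0, 0, 0, 0.06, 10, 30, -15, 0, 0, 0, 0.06, 10, 20, -30, 0, 0, 0, 0.057, 10]}}

```text
clock: 7.3
ee_pos: [0.6824, 0.0688, 0.2354]
tool_rot: [3.135, -0.207, -0.002]
ft_force: [-0.0, 0.7, -1.2]
opening: 0.267
gripper_force: 25.0
```

Call:
{"name": "apply_moves", "arguments": {"motion": [0, -35, 0, 0, 0, 0, 10, 0, -35, 0, 0, 0, 0, 10, 0, -35, 0, 0, 0, 0, 10, 0, -35, 0, 0, 0, 0, 10, 0, -35, 0, 0, 0, 0, 10, 0, -28, 0, 0, 0, 0, 10, 0, -15, 0, 0, 0, 0, 10, 0, 0, 0, 0, 0, 0, 10]}}

```text
clock: 8.3
ee_pos: [0.6813, -0.1503, 0.236]
tool_rot: [-3.134, 0.214, 0.001]
ft_force: [-0.1, 0.4, -2.7]
opening: 0.269
gripper_force: 25.0
```

Run:
```python
from h import *
S=np.array([.543,-.133]); a=np.radians(-7.6); R=np.array([[np.cos(a),np.sin(a)],[-np.sin(a),np.cos(a)]])
s=robot.sense(); print(s["ee_pos"],s["tool_rot"],s["opening"],R@(s["ee_pos"][:2]-S))
im,d,p,M=snap("scene"); W=cloud(d,p,M); cv2.imwrite("pics/4s.png",im[130:480,150:500])
q=(W[...,:2]-S)@R.T
Q=np.dstack([q,W[...,2]])
for nm,m in(("hook",(abs(Q[...,1])<.02)&(Q[...,0]>.0)&(Q[...,0]<.09)&(Q[...,2]>.15)&(Q[...,2]<.195)),("bracketbar",(abs(Q[...,1])<.06)&(Q[...,0]>.115)&(Q[...,0]<.17)&(Q[...,2]>.19)&(Q[...,2]<.212)),("ring",(abs(Q[...,1])<.06)&(Q[...,0]>.095)&(Q[...,0]<.19)&(Q[...,2]>.105)&(Q[...,2]<.145))):
    x=Q[m]; print(nm,m.sum(),np.round([x.min(0),x.max(0),np.median(x,0)],4).tolist() if len(x) else"", cv2.minAreaRect(x[:,:2].astype(np.float32)*1000) if len(x) else"")
```

```text
[ 0.6813054  -0.1503225   0.23600567] [-3.13424944e+00  2.13666077e-01  1.37836409e-03] 0.2692428863752373 [0.13938147 0.00112144]
hook 0  
bracketbar 0  
ring 86 [[0.1695, -0.0091, 0.1123], [0.1747, 0.0198, 0.1435], [0.1725, 0.0044, 0.1405]] ((172.23455810546875, 5.443429946899414), (4.4216084480285645, 28.985157012939453), 2.9908969402313232)
```

View pics/4s.png

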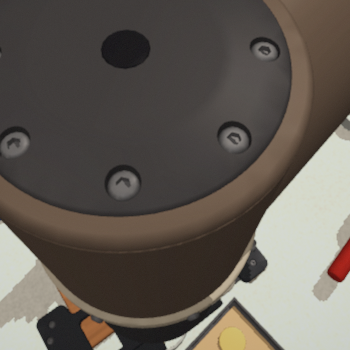

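The arm blocks the scene view. The visible part of the ring puts the cutter's centre at stand x 139 mm and its foot at z 112 mm, as planned. I'll slide it over the hook while watching the force.

Call:
{"name": "apply_moves", "arguments": {"motion": [-13, 1.75, 0, 0, 0, 0, 10, -13, 1.75, 0, 0, 0, 0, 10, -13, 1.75, 0, 0, 0, 0, 10, -13, 1.75, 0, 0, 0, 0, 10, -13, 1.75, 0, 0, 0, 0, 10, 0, 0, 0, 0, 0, 0, 10]}}

```text
clock: 9.1
ee_pos: [0.6157, -0.1407, 0.2372]
tool_rot: [-3.134, 0.211, -0.001]
ft_force: [0.1, 0.2, -2.2]
opening: 0.269
gripper_force: 25.0
```

Call:
{"name": "apply_moves", "arguments": {"motion": [-13, 1.75, 0, 0, 0, 0, 10, -13, 1.75, 0, 0, 0, 0, 10, -12, 1.5, 0, 0, 0, 0, 10, 0, 0, 0, 0, 0, 0, 10]}}

```text
clock: 9.6
ee_pos: [0.5777, -0.1358, 0.237]
tool_rot: [-3.134, 0.211, -0.001]
ft_force: [0.1, -0.7, -1.2]
opening: 0.266
gripper_force: 25.0
```

Run:
```python
from h import *
S=np.array([.543,-.133]); a=np.radians(-7.6); R=np.array([[np.cos(a),np.sin(a)],[-np.sin(a),np.cos(a)]])
s=robot.sense(); print(s["ee_pos"],s["ft_force"],R@(s["ee_pos"][:2]-S))
im,d,p,M=snap("wrist"); cv2.imwrite("pics/5w.png",im)
```

```text
[ 0.57773371 -0.13576321  0.23698739] [ 0.08442933 -0.66414545 -1.18629263] [0.03479405 0.00185482]
```

View pics/5w.png

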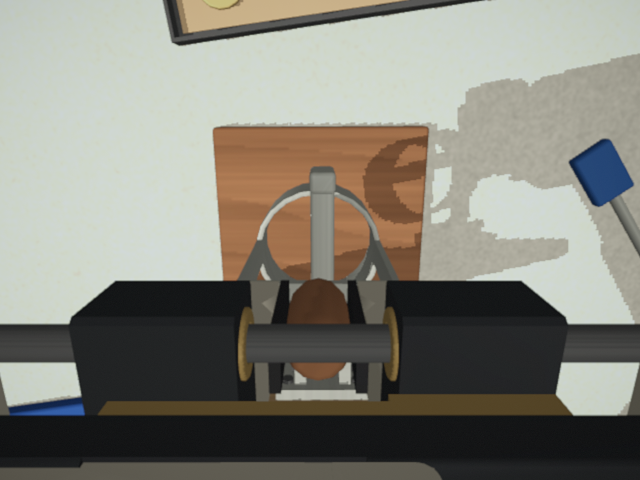

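The wrist view shows the hook bar at (321,235) running through the bracket opening, centred. I'll lower it onto the bar.

Call:
{"name": "apply_moves", "arguments": {"motion": [0, 0, -10, 0, 0, 0, 10, 0, 0, -10, 0, 0, 0, 10, 0, 0, -7, 0, 0, 0, 10, 0, 0, -3, 0, 0, 0, 10, 0, 0, -1.5, 0, 0, 0, 10, 0, 0, 0, 0, 0, 0, 10]}}

```text
clock: 10.4
ee_pos: [0.5787, -0.1358, 0.2051]
tool_rot: [3.134, -0.211, 0.0]
ft_force: [0.0, -0.3, -2.1]
opening: 0.267
gripper_force: 25.0
```

Call:
{"name": "apply_moves", "arguments": {"motion": [0, 0, -1, 0, 0, 0, 10, 0, 0, -0.5, 0, 0, 0, 10, 0, 0, 0, 0, 0, 0, 10]}}

```text
clock: 10.78
ee_pos: [0.5789, -0.1358, 0.2044]
tool_rot: [3.134, -0.211, 0.002]
ft_force: [-1.6, -0.0, 4.2]
opening: 0.264
gripper_force: 25.0
```

It has touched the bar: the force went from -2 to +4 N. Releasing gently.

Call:
{"name": "apply_moves", "arguments": {"motion": [0, 0, 0, 0, 0, 0, 28, 0, 0, 0, 0, 0, 0, 36, 0, 0, 0, 0, 0, 0, 50, 0, 0, 0, 0, 0, 0, 60, 0, 0, 0, 0, 0, 0, 60, 0, 0, 0, 0, 0, 0, 60]}}

```text
clock: 11.52
ee_pos: [0.5786, -0.1358, 0.2035]
tool_rot: [3.134, -0.212, -0.0]
ft_force: [-0.4, -0.5, 0.4]
opening: 0.684
gripper_force: 0.0
```

Call:
{"name": "apply_moves", "arguments": {"motion": [0, 0, 10, 0, 0, 0, 60, 0, 0, 20, 0, 0, 0, 60, 0, 0, 30, 0, 0, 0, 60, 0, 0, 30, 0, 0, 0, 60, 0, 0, 30, 0, 0, 0, 60, -20, 10, 10, 0, 0, 0, 60, -30, 40, 0, 0, 0, 0, 60, -20, 40, 0, 0, 0, 0, 60]}}

```text
clock: 12.52
ee_pos: [0.5075, -0.0453, 0.3346]
tool_rot: [-3.134, 0.213, -0.002]
ft_force: [0.1, 1.1, 0.3]
opening: 0.688
gripper_force: 0.0
```

Call:
{"name": "apply_moves", "arguments": {"motion": [-10, 45, 0, 0, 0, 0, 60, 0, 45, 0, 0, 0, 0, 60, 0, 45, 0, 0, 0, 0, 60, 0, 45, 0, 0, 0, 0, 60, 0, 30, 0, 0, 0, 0, 60, 0, 0, 0, 0, 0, 0, 60, 0, 0, 0, 0, 0, 0, 60]}}

```text
clock: 13.4
ee_pos: [0.4985, 0.164, 0.334]
tool_rot: [-3.134, 0.211, -0.001]
ft_force: [0.2, -0.7, 0.1]
opening: 0.685
gripper_force: 0.0
```

Run:
```python
from h import *
S=np.array([.543,-.133]); a=np.radians(-7.6); R=np.array([[np.cos(a),np.sin(a)],[-np.sin(a),np.cos(a)]])
for n in("scene","top"):
  for i in(0,1):
    im,d,p,M=snap(n); W=cloud(d,p,M); hsv=cv2.cvtColor(im,cv2.COLOR_BGR2HSV)
    Q=np.dstack([(W[...,:2]-S)@R.T,W[...,2]])
    m=(abs(Q[...,1])<.04)&(Q[...,0]>-.03)&(Q[...,0]<.1)&(Q[...,2]>.176)&(Q[...,2]<.24)&(hsv[...,1]>90)&(hsv[...,0]<25)
    x=Q[m]; print(n,m.sum(),np.round([x.min(0),x.max(0)],4).tolist())
  if n=="scene": cv2.imwrite("pics/6s.png",im[130:480,150:500])
s=robot.sense(); print(s["clock"],s["ee_pos"])
```

```text
scene 453 [[0.0256, -0.01, 0.1762], [0.0802, 0.036, 0.221]]
scene 452 [[0.0264, -0.01, 0.1779], [0.08, 0.0133, 0.2214]]
top 182 [[0.0211, -0.0083, 0.1887], [0.0449, 0.0157, 0.2232]]
top 181 [[0.0216, -0.0079, 0.1852], [0.044, 0.0158, 0.2236]]
13.6 [0.49863479 0.16336941 0.33384979]
```

View pics/6s.png

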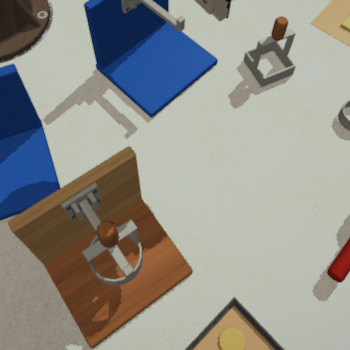

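The round cutter hangs on the level hook with its knob at crop (108,233), stand x about 34, y about 3, top z about 221 mm. The square cutter is untouched at (270,60). I'll let it settle and hand in.

Call:
{"name": "apply_moves", "arguments": {"motion": [0, 0, 0, 0, 0, 0, 60, 0, 0, 0, 0, 0, 0, 60, 0, 0, 0, 0, 0, 0, 60, 0, 0, 0, 0, 0, 0, 60, 0, 0, 0, 0, 0, 0, 60, 0, 0, 0, 0, 0, 0, 60, 0, 0, 0, 0, 0, 0, 60, 0, 0, 0, 0, 0, 0, 60]}}

```text
clock: 14.6
ee_pos: [0.4986, 0.1642, 0.3336]
tool_rot: [-3.134, 0.212, 0.0]
ft_force: [-0.1, -0.0, -0.6]
opening: 0.685
gripper_force: 0.0
```

Call:
{"name": "apply_moves", "arguments": {"motion": [0, 0, 0, 0, 0, 0, 60, 0, 0, 0, 0, 0, 0, 60, 0, 0, 0, 0, 0, 0, 60, 0, 0, 0, 0, 0, 0, 60, 0, 0, 0, 0, 0, 0, 60, 0, 0, 0, 0, 0, 0, 60, 0, 0, 0, 0, 0, 0, 60, 0, 0, 0, 0, 0, 0, 60]}}

```text
clock: 15.6
ee_pos: [0.4986, 0.1642, 0.3335]
tool_rot: [3.134, -0.212, -0.0]
ft_force: [-0.3, 0.2, -0.1]
opening: 0.685
gripper_force: 0.0
```

```bash
python3 -c "
from plant import robot
print(robot.job_done())"
```

```text
the job is handed in; nothing more can be done
None
```

I folded the hook level, hung the round cutter on it by its bracket and let go, left the square cutter where it stood, and handed the job in at about 16 s; no verdict came back.

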